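# Load the baby-food warmer, start it, and tidy the drawer

## Task

Lift every green glass jar out of the open drawer, gripping as lightly as you can because the glass is thin, and stand them on the warmer's marked round spots in one neat row that begins at the spot nearest the drawer and has no empty spot between jars. When they all stand there, press the warmer's keys fully down one at a time in the order blue, yellow, white, green, and never the red cancel key. In the end all jars still stand in that row, the steel measuring scoop lies inside the drawer, and the drawer is pushed fully home; leave the bowl and the bamboo spoons alone.

Things in the scene. Friction and masses are not known exactly. Their poses are not given: they have to be found in the camera images.
- jar0: Closed green glass jar, white screw lid: an upright plain cylinder, 60 mm diameter, 72 mm high, 0.18 to 0.26 kg. Origin: centre of its underside, z up. Starts standing in the drawer; may be absent (None). Thin glass: the contact force of the fingers on it (both fingers added) must stay under 70 N, so close at the gripper's lowest force (20 N a finger gives about 44).
- jar1: Closed green glass jar, white screw lid: an upright plain cylinder, 60 mm diameter, 72 mm high, 0.18 to 0.26 kg. Origin: centre of its underside, z up. Starts standing in the drawer; may be absent (None). Thin glass: the contact force of the fingers on it (both fingers added) must stay under 70 N, so close at the gripper's lowest force (20 N a finger gives about 44).
- jar2: Closed green glass jar, white screw lid: an upright plain cylinder, 60 mm diameter, 72 mm high, 0.18 to 0.26 kg. Origin: centre of its underside, z up. Starts standing in the drawer; may be absent (None). Thin glass: the contact force of the fingers on it (both fingers added) must stay under 70 N, so close at the gripper's lowest force (20 N a finger gives about 44).
- jar3: Closed green glass jar, white screw lid: an upright plain cylinder, 60 mm diameter, 72 mm high, 0.18 to 0.26 kg. Origin: centre of its underside, z up. Starts standing in the drawer; may be absent (None). Thin glass: the contact force of the fingers on it (both fingers added) must stay under 70 N, so close at the gripper's lowest force (20 N a finger gives about 44).
- spot0 (a point): Centre of marked round spot 0 (68 mm ring) on the warmer's plate, 25 mm above the counter. The end spot nearest the drawer. x points away from the robot (turned up to about 0.12 rad), y along the row of spots to spot3, z up. Spots are 75 mm apart; a jar counts as on a spot within 12 mm.
- spot1 (a point): Centre of marked round spot 1 (68 mm ring) on the warmer's plate, 25 mm above the counter. Second from the drawer. The fixed white warmer's plate is flat and rimless; it reaches 70 mm from the row towards the robot and 72 mm past the end spots.
- spot2 (a point): Centre of marked round spot 2 (68 mm ring) on the warmer's plate, 25 mm above the counter. Third from the drawer. A raised grey console, as long as the plate and 75 mm high above the counter, begins 85 mm beyond the row (x) and is 95 mm deep; the keys stand on it.
- spot3 (a point): Centre of marked round spot 3 (68 mm ring) on the warmer's plate, 25 mm above the counter. Farthest from the drawer. Axes as spot0.
- key_blue_top (a point): Centre of the top of the blue round push key (30 mm diameter, 55 mm from the next key) on the console, facing up; it sinks with the key. The colours' places along the console vary.
- key_yellow_top (a point): Centre of the top of the yellow round push key (30 mm diameter, 55 mm from the next key) on the console, facing up; it sinks with the key. The colours' places along the console vary.
- key_white_top (a point): Centre of the top of the white round push key (30 mm diameter, 55 mm from the next key) on the console, facing up; it sinks with the key. The colours' places along the console vary.
- key_green_top (a point): Centre of the top of the green round push key (30 mm diameter, 55 mm from the next key) on the console, facing up; it sinks with the key. The colours' places along the console vary.
- key_red_top (a point): Centre of the top of the red round push key (30 mm diameter, 55 mm from the next key) on the console, facing up; it sinks with the key. The colours' places along the console vary. The cancel key: must not be pressed.
- key_blue (a joint): Travel of the blue key in m: 0 up, 0.008 fully down (a spring, 4 N fully down, springs back up when let go). Counts as pressed beyond 0.0055; no two keys may be down beyond 0.003 together.
- key_yellow (a joint): Travel of the yellow key in m: 0 up, 0.008 fully down (a spring, 4 N fully down, springs back up when let go). Counts as pressed beyond 0.0055; no two keys may be down beyond 0.003 together.
- key_white (a joint): Travel of the white key in m: 0 up, 0.008 fully down (a spring, 4 N fully down, springs back up when let go). Counts as pressed beyond 0.0055; no two keys may be down beyond 0.003 together.
- key_green (a joint): Travel of the green key in m: 0 up, 0.008 fully down (a spring, 4 N fully down, springs back up when let go). Counts as pressed beyond 0.0055; no two keys may be down beyond 0.003 together.
- key_red (a joint): Travel of the red key in m: 0 up, 0.008 fully down (a spring, 4 N fully down, springs back up when let go). Counts as pressed beyond 0.003; no two keys may be down beyond 0.003 together.
- drawer (a joint): How far the slim drawer is pushed in, m: 0 to 0.03 at the start (open), 0.21 fully home (counts beyond 0.204). It slides stiffly (about 3 N) along x of drawer_in and stays where left. No handle: push its front panel. Its white cabinet, 236 mm wide, 112 mm high, begins at x = 105 mm minus this value as seen from drawer_in.
- drawer_in (a point): Centre of the drawer's inner floor, 12 mm above the counter; moves with it. x: closing direction, away from the robot; z up. Inside: x -105 to +114 mm, y -100 to +100 mm. Side and back walls rise 32 mm above this floor. White front panel: x -120 (outer face, towards the robot) to -105 mm, 236 mm wide, its top 85 mm above this floor.
- scoop: Steel measuring scoop, 130 mm long, 0.09 kg, on the counter between drawer and warmer. Origin: underside, below the handle; x along the handle to the cup, z up. Cup 42 mm diameter, 38 mm high, centred at x = +45 mm; flat handle 14 mm wide, 8 mm thick, x -60 to +25 mm, top 38 mm up; foot under its end. In the drawer it may rest on the inner floor any way round.
- bowl: White plastic bowl, 124 mm across, 50 mm high, on the counter on the robot's right of the drawer. Origin: centre of its underside. Bystander: leave it alone.
- spoon_a: Pale bamboo spoon 190 mm long lying on the counter beyond the warmer. Bystander: leave it alone.
- spoon_b: Darker bamboo spoon 190 mm long lying on the counter beyond the warmer. Bystander: leave it alone.

How it is judged:
By the outcome, as a careful person would: the job done as asked, in the order asked, and still so for the second after the job is handed in, with the robot touching nothing.
Of jar0, jar1, jar2, jar3 only 2 to 4 are there at a start; the rules pass over those that are not, and their reading is None.
At some moment in a run one of jar0, jar1, jar2, jar3 may be knocked a few centimetres aside while the robot is not near it.
It also fails if it takes over 210 s, if anything falls off the work surface, if the arm or the gripper's body presses on something with over 40 N, if the wrist force passes 120 N, or if a joint passes its speed limit or range.

## Robot

A 6-joint arm with a two-finger parallel gripper is mounted at the origin on the work surface. World frame = base frame: x ahead of the robot, y to its left, z up, the work surface at z = 0. Lengths are in m, angles in rad, forces in N, time in s.
With the tool pointing down it reaches from about 0.375 to 0.9 m from the base axis. Payload 3.1 kg.
Tool frame: the origin (TCP) lies between the finger pads; the fingertips stand 19 mm ahead of it and the grasp point (between the pads) is the TCP; z points along the fingers, y is the line along which they close (so a half turn about z gives the same grasp; the last joint's range is limited). The gripper opens to 87 mm and grips with 3 to 60 N. Pads are 19 mm wide; open, the fingers measure 117 mm over their backs; the gripper's body (75 mm by 190 mm) begins 51 mm behind the grasp point.
Start: joints at [-1.419, 0.527, 1.433, -0, 1.181, -0.178], TCP at [0.202, -0.591, 0.242] pointing down, gripper open.
Joint ranges: [-3.08, 3.08], [-0.75, 2.2], [0.22, 2.44], [-1.43, 4.57], [0, 2.65], [-2.85, 2.85]. Speed limits (rad/s): [2.79, 2.79, 3.14, 3.14, 3.14, 3.14].

## Interface

Orientations are given as a unit quaternion [x, y, z, w].
In Python, from rig import telemetry, viewer, hand_in gives the robot as it stands. The module is installed in compiled form; this text tells all that it offers.
- The arm moves only by the shell command python3 -m creep 'ROWS' [FORCE]. ROWS is JSON, a list of rows, each an object with "translation": the shift along the tool's x, y, z in mm, a list of three; "roll": the turn about the tool's z in degrees; "gripper": the finger opening in mm, from 0 to 87. In form: [{"translation": [tx, ty, tz], "roll": roll, "gripper": gripper}, ...]. A call has 1 to 5 rows; each row is the pose to reach, as a shift and turn from the pose commanded when the call began, along the tool's axes at that moment; what a row does not reach only later rows make up. A row lasts 1/12 s, in which the tool goes at most 41.7 mm and 7.16 degrees, less where a joint would pass 70% of its speed; a pose out of reach is approached as far as the arm can. A call with a gripper value outside its range is refused whole. The fingers move at their own pace and stop on an object; FORCE is the grip in N (left out, the last holds). Time passes only in rows, so rows that repeat a pose let the fingers close. It gives the time, the measured TCP pose, the force, the opening and the grip force at its end, in the units of the state.
- telemetry.get_obs(): the state, without advancing time (a new reading comes with each control period).
- viewer.camera(name): name is "side" or "top" or "wrist"; returns the picture (384x512x3 uint8, blue, green, red); there is no depth.
- viewer.camera_info(name): a dict with "intrinsics" (3x3 intrinsics, pixels), "rvec" (rotation vector, rad) and "tvec" (3), from world to camera coordinates, as OpenCV has them; the wrist camera has in their place "hand_eye" (4x4, takes a point from camera to tool coordinates, whose origin is the TCP and whose axes are the flange's). Camera axes: x right, y down, z forward; pixel columns grow to the right and rows downward; lengths in m; the calibration is good to about 2 mm. The wrist camera is an equidistant fisheye: a pixel r from the principal point sees the ray r / f radians off the axis. A picture is of the moment at which its call begins: read the wrist's pose just before it. camera_info takes no time and is no camera call.
- hand_in(): hands the job in; it is judged then, once.
Trained networks look in the newest picture that a camera, given by its name, has taken for a name from the list of things; names that differ only in an ending like _2 or _b are one class to them, and where a whole thing is asked for, a point or a joint stands for the part that bears it (a point fixed in the world has none). Each returns a list of dicts, best first, with "p" (0 to 1); they miss things now and then, are a little off and sometimes report something else, mostly with a low value. They report only what shows in the picture. A call takes as long as a camera call.
- viewer.recognise(camera, thing): "bbox" ([left, top, width, height] in pixels, round what is visible of it).
The state is a dict: "time": time; "q": joint angles; "joint_velocities": joint speeds; "joint_torque": joint torques, N m; "position": TCP position; "tool_rot": TCP orientation; "ft_force": force on the tool from outside, world axes, zero at the start; "moment": the same for the moment, N m; "grip_width": finger opening in m; "grip_force": force on a finger pad.
Only numpy, scipy, OpenCV 4.12 (cv2) and the standard library are available. Lean on these libraries where they do the work, as an engineer would, in place of code of your own. Each camera call takes 0.05 s, during which the arm holds its last target. There are 200 camera calls.

## Working session

There is one attempt and no reset: what is moved stays moved. The work goes in short steps, Python scripts to look and compute and a shell command to move; the robot and the scene stay as the last step left them, time stands still between calls to the robot, and variables do not carry over. Pictures are saved under pics/ and viewed, at most 14 in all, crops included, and the job is handed in when it is done.

```bash
mkdir -p pics
cat > h.py <<'E'
import numpy as np, cv2
from scipy.spatial.transform import Rotation as R
from rig import telemetry, viewer
def cam(n): 
    i=viewer.camera_info(n); return np.array(i["intrinsics"]),cv2.Rodrigues(np.array(i["rvec"],float))[0],np.array(i["tvec"],float).ravel()
def ray(n,uv):
    K,r,t=cam(n); d=r.T@np.linalg.solve(K,[uv[0],uv[1],1.]); return -r.T@t,d/np.linalg.norm(d)
def atz(n,uv,z):
    o,d=ray(n,uv); return o+d*(z-o[2])/d[2]
def proj(n,p):
    K,r,t=cam(n); q=K@(r@np.asarray(p,float)+t); return q[:2]/q[2]
def tri(rays):
    A=0;b=0
    for o,d in rays:
        P=np.eye(3)-np.outer(d,d);A=A+P;b=b+P@o
    return np.linalg.solve(A,b)
def wray(uv,pos,quat):
    i=viewer.camera_info("wrist");K=np.array(i["intrinsics"]);H=np.array(i["hand_eye"])
    a=np.array([(uv[0]-K[0,2])/K[0,0],(uv[1]-K[1,2])/K[1,1]]);th=np.linalg.norm(a)
    d=np.array([*(a/th*np.sin(th)),np.cos(th)]);Rt=R.from_quat(quat).as_matrix()
    return Rt@H[:3,3]+pos,Rt@H[:3,:3]@d
def tool(p,s=None):
    s=s or telemetry.get_obs();return 1000*R.from_quat(s["tool_rot"]).inv().apply(np.asarray(p)-s["position"])
E
python3 - <<'E'
from h import *
s=telemetry.get_obs();print(s)
print(R.from_quat(s["tool_rot"]).as_matrix().round(3))
for n in("top","side","wrist"):
    im=viewer.camera(n);cv2.imwrite(f"pics/{n}0.png",im);print(n,viewer.camera_info(n))
for n in("top","side"):
    for t in ("jar0","spot0","key_blue_top","key_yellow_top","key_white_top","key_green_top","key_red_top","drawer","scoop","bowl"):
        try: print(n,t,[(np.round(d["bbox"],1).tolist(),round(d["p"],2)) for d in viewer.recognise(n,t)][:6])
        except Exception as e: print(t,e)
E
```

```text
{'time': 0.0, 'q': array([-1.41948631e+00,  5.28447239e-01,  1.43393520e+00, -2.77476891e-05,
        1.18136768e+00, -1.78507274e-01]), 'joint_velocities': array([-7.92877965e-04, -5.37799388e-04,  2.69796665e-04,  5.41260952e-05,
       -1.27384284e-03, -8.59016521e-05]), 'joint_torque': array([ 3.61968969e-04, -4.40044963e+01, -1.76591206e+01,  6.35488098e-02,
        5.83729148e-02, -1.52021312e-04]), 'position': array([ 0.20232763, -0.59060126,  0.24057275]), 'tool_rot': array([ 9.86431915e-01,  1.64167332e-01,  1.84069085e-06, -1.07881034e-03]), 'ft_force': array([-0.28303013, -0.13277687, -0.48576657]), 'moment': array([-0.03908025, -0.01164178,  0.00355234]), 'grip_force': 0.0, 'grip_width': 0.08663870691287226}
[[ 0.946  0.324 -0.   ]
 [ 0.324 -0.946  0.002]
 [ 0.    -0.002 -1.   ]]
top {'intrinsics': array([[390.41488843,   0.        , 256.96917725],
       [  0.        , 390.41488843, 189.72067664],
       [  0.        ,   0.        ,   1.        ]]), 'rvec': array([ 2.09103053, -2.14409321,  0.18732541]), 'tvec': array([-0.1005818 ,  0.6225391 ,  1.16849798])}
side {'intr
[... 1271 characters left out ...]
9.8, 220.8, 16.1, 43.4], 0.61)]
top bowl [([378.4, 209.9, 36.2, 38.9], 0.7)]
side jar0 [([268.1, 153.9, 22.6, 34.0], 0.71), ([296.2, 132.5, 21.2, 29.1], 0.69), ([235.9, 319.2, 12.1, 11.5], 0.4)]
side spot0 [([209.5, 232.3, 125.5, 151.7], 0.95)]
side key_blue_top []
side key_yellow_top [([233.0, 315.7, 15.3, 17.2], 0.7)]
side key_white_top [([245.8, 275.5, 10.9, 7.0], 0.63)]
side key_green_top [([227.3, 343.4, 17.5, 15.5], 0.62)]
side key_red_top [([249.8, 249.6, 13.3, 9.9], 0.55), ([229.3, 341.6, 18.7, 15.1], 0.53)]
side drawer [([257.7, 126.3, 74.2, 74.3], 0.78)]
side scoop [([259.4, 126.4, 71.6, 74.0], 0.69), ([284.8, 211.4, 44.9, 19.7], 0.58)]
side bowl [([284.4, 85.4, 34.5, 29.6], 0.76)]
```

Run:
```python
import cv2
for n,(x,y,w,h) in dict(top=(70,100,360,200),side=(190,60,180,320)).items():
    i=cv2.imread(f"pics/{n}0.png")
    f=2.2 if n=="top" else 1.85
    cv2.imwrite(f"pics/{n}0c.png",cv2.resize(i[y:y+h,x:x+w],None,fx=f,fy=f,interpolation=cv2.INTER_CUBIC))
```

```text
(no output)
```

View pics/top0c.png

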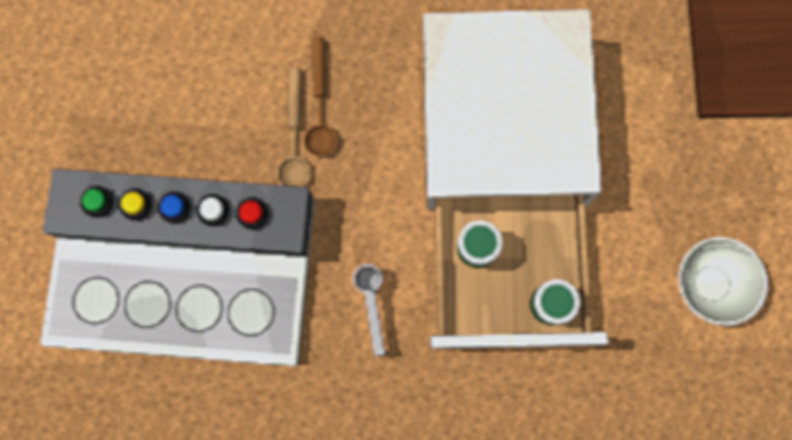

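View pics/side0c.png

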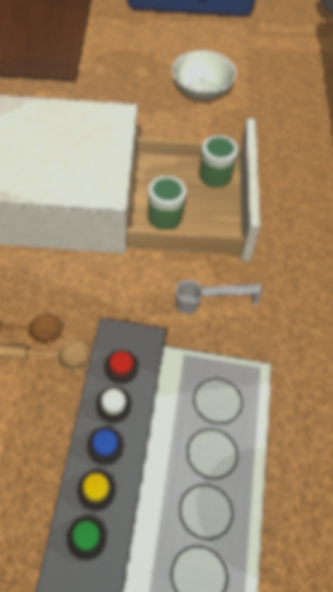

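The top view shows two jars, with lids at about crop (480,242) and (556,301). The spots, running from the drawer, are at (251,312) to (96,300). The keys from left to right are green, yellow, blue, white and red. The scoop cup is at (369,278). The side view agrees with all of this. Next I triangulate.

Run:
```python
from h import *
T=dict(jarA=(480,242),jarB=(556,301),s0=(251,312),s1=(199,307),s2=(148,303),s3=(96,300),green=(95,200),yellow=(133,202),blue=(173,206),white=(211,208),red=(251,211),cup=(369,277),hend=(379,352),panL=(432,342),panR=(606,339))
S=dict(jarA=(167,190),jarB=(219,148),s0=(218,401),s1=(212,454),s2=(206,512),s3=(199,575),green=(85,535),yellow=(96,486),blue=(105,441),white=(113,400),red=(121,362),cup=(188,287),hend=(259,287),panL=(246,228),panR=(252,122))
for k in T:
    a=np.array(T[k])/2.2+[70,100];b=np.array(S[k])/1.85+[190,60]
    p=tri([ray("top",a),ray("side",b)]);print(k,p.round(4),"res px",(proj("top",p)-a).round(1),(proj("side",p)-b).round(1))
```

```text
jarA [ 0.5499 -0.2099  0.081 ] res px [-0.  0.] [-0. -0.]
jarB [ 0.4663 -0.3103  0.0823] res px [ 0. -0.] [0. 0.]
s0 [0.464  0.1185 0.0238] res px [-0.1  0.3] [-0.4 -0.1]
s1 [0.4726 0.1937 0.0239] res px [-0.1  0.4] [-0.5 -0.2]
s2 [0.4801 0.2679 0.0228] res px [-0.1  0.5] [-0.6 -0.2]
s3 [0.4872 0.3421 0.0255] res px [-0.   0.1] [-0.2 -0.1]
green [0.622  0.3254 0.0893] res px [ 0.  -0.1] [0.1 0. ]
yellow [0.6159 0.2707 0.0935] res px [-0.1  0.3] [-0.3 -0.1]
blue [0.6098 0.2151 0.0919] res px [-0.  0.] [-0. -0.]
white [0.6049 0.1616 0.094 ] res px [-0.   0.1] [-0.2 -0.1]
red [0.5993 0.1064 0.0921] res px [-0.   0.2] [-0.3 -0.1]
cup [ 0.5093 -0.0531  0.042 ] res px [ 0.  -0.1] [0.1 0. ]
hend [ 0.403  -0.0651  0.0385] res px [-0.1  0.3] [-0.3 -0.1]
panL [ 0.4206 -0.141   0.082 ] res px [ 0.4 -1.9] [2.  0.5]
panR [ 0.4116 -0.3733  0.088 ] res px [-0.1  0.6] [-0.5 -0.1]
```

```bash
python3 -m creep '[{"translation":[35,-19,5],"roll":6.3,"gripper":84},{"translation":[70,-38,10],"roll":12.6,"gripper":84},{"translation":[105,-57,15],"roll":18.9,"gripper":84},{"translation":[140,-76,20],"roll":18.9,"gripper":84},{"translation":[175,-96,25],"roll":18.9,"gripper":84}]' 12; python3 -c "
from h import *
s=telemetry.get_obs();print(R.from_quat(s['tool_rot']).as_matrix().round(4));print(tool([.5499,-.2099,.068]),tool([.5499,-.2099,.16]))"
```

```text
time: 1.57
position: [0.3379, -0.4427, 0.2165]
tool_rot: [1.0, -0.001, 0.0, 0.0]
ft_force: [0.4, 0.6, -0.5]
grip_width: 0.0837
grip_force: 0.0
[[ 1.0e+00 -1.2e-03  4.0e-04]
 [-1.2e-03 -1.0e+00 -6.0e-04]
 [ 4.0e-04  6.0e-04 -1.0e+00]]
[ 211.70316877 -233.13408016  148.47283183] [ 211.74441852 -233.07810846   56.47285811]
```

```bash
python3 -m creep '[{"translation":[24,-27,0],"roll":0,"gripper":84},{"translation":[48,-54,0],"roll":0,"gripper":84},{"translation":[72,-81,0],"roll":0,"gripper":84},{"translation":[96,-108,0],"roll":0,"gripper":84},{"translation":[120,-130,0],"roll":0,"gripper":84}]'; python3 -m creep '[{"translation":[24,-27,0],"roll":0,"gripper":84},{"translation":[48,-54,0],"roll":0,"gripper":84},{"translation":[62,-83,0],"roll":0,"gripper":84},{"translation":[62,-103,0],"roll":0,"gripper":84},{"translation":[62,-103,0],"roll":0,"gripper":84}]'
python3 - <<'E'
from h import *
s=telemetry.get_obs();im=viewer.camera("wrist");cv2.imwrite("pics/w1.png",im)
print(s["position"])
for t in("jar0","drawer"): print(t,[(np.round(d["bbox"],1).tolist(),round(d["p"],2)) for d in viewer.recognise("wrist",t)])
i=viewer.camera_info("wrist");K=np.array(i["intrinsics"]);H=np.array(i["hand_eye"]);Rt=R.from_quat(s["tool_rot"]).as_matrix()
for p in([.5499,-.2099,.084],[.4663,-.3103,.084]):
    q=H[:3,:3].T@(Rt.T@(np.array(p)-s["position"])-H[:3,3]);th=np.arccos(q[2]/np.linalg.norm(q));print("exp px",K[0,2]+K[0,0]*th*q[0]/np.hypot(*q[:2]),K[1,2]+K[0,0]*th*q[1]/np.hypot(*q[:2]))
print(tool([.5499,-.2099,.068]))
E
```

```text
time: 1.98
position: [0.4577, -0.3115, 0.2166]
tool_rot: [1.0, 0.0, -0.0, -0.0]
ft_force: [0.7, -0.5, -0.7]
grip_width: 0.084
grip_force: 0.0
time: 2.4
position: [0.5189, -0.2063, 0.2163]
tool_rot: [1.0, 0.002, -0.001, -0.001]
ft_force: [-0.7, -0.5, 0.1]
grip_width: 0.0841
grip_force: 0.0
[ 0.51892719 -0.20629063  0.21631758]
jar0 [([226.3, 124.0, 63.6, 62.3], 0.94), ([315.6, 189.3, 64.7, 68.0], 0.89)]
drawer [([196.1, 90.5, 198.9, 179.7], 0.78)]
exp px 259.67126573108226 158.06669152610576
exp px 352.6858403359455 237.56043900322624
[ 30.69278108  -1.61566804 148.77261466]
```

View pics/w1.png

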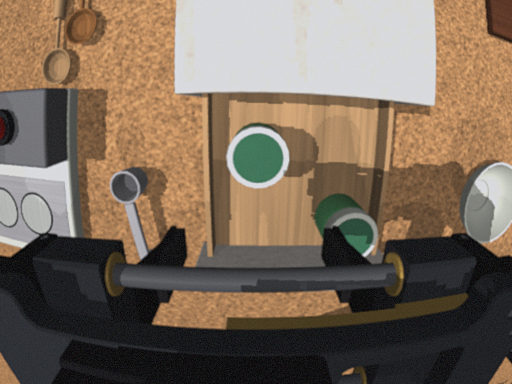

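```bash
cat > go.py <<'E'
import sys
from h import *
s=telemetry.get_obs();print("pos",s["position"].round(4),"yaw",np.degrees(R.from_quat(s["tool_rot"]).as_euler("ZYX")[0]).round(2),"t",s["time"])
if len(sys.argv)>3: print("tool mm",tool([float(a) for a in sys.argv[1:4]],s).round(1))
E
python3 -m creep '[{"translation":[10,0,25],"roll":0,"gripper":84},{"translation":[20,0,50],"roll":0,"gripper":84},{"translation":[31,0,70],"roll":0,"gripper":84},{"translation":[31,0,70],"roll":0,"gripper":84},{"translation":[31,0,70],"roll":0,"gripper":84}]'; python3 go.py .550 -.209 .068; ls
```

```text
time: 2.97
position: [0.5492, -0.212, 0.1457]
tool_rot: [1.0, -0.001, -0.001, -0.0]
ft_force: [0.4, 0.2, 0.3]
grip_width: 0.084
grip_force: 0.0
pos [ 0.5492 -0.212   0.1457] yaw -0.09 t 2.9667
tool mm [ 0.9 -2.9 77.7]
go.py
h.py
pics
```

```bash
python3 -m creep '[{"translation":[1,-3,20],"roll":0,"gripper":84},{"translation":[1,-3,40],"roll":0,"gripper":84},{"translation":[1,-3,58],"roll":0,"gripper":84},{"translation":[1,-3,70],"roll":0,"gripper":84},{"translation":[1,-3,78],"roll":0,"gripper":84}]';python3 -m creep '[{"translation":[0,0,0],"roll":0,"gripper":74},{"translation":[0,0,0],"roll":0,"gripper":66},{"translation":[0,0,0],"roll":0,"gripper":62},{"translation":[0,0,0],"roll":0,"gripper":58},{"translation":[0,0,0],"roll":0,"gripper":55}]' 12;python3 -m creep '[{"translation":[0,0,0],"roll":0,"gripper":50},{"translation":[0,0,0],"roll":0,"gripper":50},{"translation":[0,0,0],"roll":0,"gripper":50}]' 12; python3 go.py
```

```text
time: 3.38
position: [0.5506, -0.2086, 0.0686]
tool_rot: [1.0, -0.001, 0.0, 0.0]
ft_force: [-0.3, 1.3, -0.1]
grip_width: 0.0843
grip_force: 0.0
time: 3.8
position: [0.5517, -0.2084, 0.0696]
tool_rot: [1.0, 0.0, 0.001, 0.001]
ft_force: [0.2, -1.1, 0.5]
grip_width: 0.0597
grip_force: 8.5
time: 4.05
position: [0.5516, -0.2084, 0.0696]
tool_rot: [1.0, 0.0, 0.001, 0.001]
ft_force: [-1.0, -1.8, 5.1]
grip_width: 0.0598
grip_force: 12.0
pos [ 0.5516 -0.2084  0.0696] yaw 0.01 t 4.05
```

```bash
python3 -m creep '[{"translation":[0,0,-10],"roll":0,"gripper":50},{"translation":[0,0,-30],"roll":0,"gripper":50},{"translation":[0,0,-55],"roll":0,"gripper":50},{"translation":[0,0,-80],"roll":0,"gripper":50},{"translation":[0,0,-95],"roll":0,"gripper":50}]' 12;python3 -m creep '[{"translation":[-2,-10,0],"roll":0,"gripper":50},{"translation":[-6,-35,0],"roll":0,"gripper":50},{"translation":[-12,-65,0],"roll":0,"gripper":50},{"translation":[-20,-97,0],"roll":0,"gripper":50},{"translation":[-26,-130,0],"roll":0,"gripper":50}]';python3 -m creep '[{"translation":[-6,-33,0],"roll":0,"gripper":50},{"translation":[-13,-66,0],"roll":0,"gripper":50},{"translation":[-20,-99,0],"roll":0,"gripper":50},{"translation":[-27,-132,0],"roll":0,"gripper":50},{"translation":[-33,-165,0],"roll":0,"gripper":50}]';python3 -m creep '[{"translation":[-6,-33,0],"roll":-5,"gripper":50},{"translation":[-12,-66,0],"roll":-11,"gripper":50},{"translation":[-16,-90,0],"roll":-17,"gripper":50},{"translation":[-19,-103,0],"roll":-23,"gripper":50},{"translation":[-20,-107,0],"roll":-29,"gripper":50}]';python3 -m creep '[{"translation":[0,0,0],"roll":-6,"gripper":50},{"translation":[0,0,0],"roll":-12,"gripper":50},{"translation":[0,0,0],"roll":-18,"gripper":50},{"translation":[0,0,0],"roll":-24,"gripper":50},{"translation":[0,0,0],"roll":-30,"gripper":50}]';python3 -m creep '[{"translation":[0,0,0],"roll":-6,"gripper":50},{"translation":[0,0,0],"roll":-12,"gripper":50},{"translation":[0,0,0],"roll":-18,"gripper":50},{"translation":[0,0,0],"roll":-25,"gripper":50},{"translation":[0,0,0],"roll":-25,"gripper":50}]'; python3 go.py .4726 .1937 .083
```

```text
time: 4.47
position: [0.5513, -0.2076, 0.1658]
tool_rot: [1.0, -0.0, 0.001, 0.0]
ft_force: [0.3, -0.7, -2.3]
grip_width: 0.0596
grip_force: 12.0
time: 4.88
position: [0.5225, -0.0755, 0.1622]
tool_rot: [1.0, -0.001, -0.002, -0.001]
ft_force: [0.3, 0.3, -2.3]
grip_width: 0.0597
grip_force: 12.0
time: 5.3
position: [0.4891, 0.0895, 0.1623]
tool_rot: [1.0, -0.0, -0.002, -0.0]
ft_force: [1.3, -0.3, -3.4]
grip_width: 0.0598
grip_force: 12.0
time: 5.72
position: [0.4688, 0.197, 0.1623]
tool_rot: [0.967, 0.254, -0.002, -0.001]
ft_force: [0.0, 0.2, -1.4]
grip_width: 0.0595
grip_force: 12.0
time: 6.13
position: [0.4697, 0.1946, 0.1622]
tool_rot: [0.869, 0.495, -0.002, -0.001]
ft_force: [0.8, 0.5, -3.1]
grip_width: 0.0596
grip_force: 12.0
time: 6.55
position: [0.4698, 0.1945, 0.1623]
tool_rot: [0.742, 0.67, -0.002, -0.001]
ft_force: [0.3, -0.3, -1.7]
grip_width: 0.0599
grip_force: 12.0
pos [0.4698 0.1945 0.1623] yaw 84.13 t 6.55
tool mm [-0.5  3.2 79.3]
```

```bash
python3 -m creep '[{"translation":[0,3,15],"roll":0,"gripper":50},{"translation":[0,3,35],"roll":0,"gripper":50},{"translation":[0,3,55],"roll":0,"gripper":50},{"translation":[0,3,70],"roll":0,"gripper":50},{"translation":[0,3,75],"roll":0,"gripper":50}]' 12;python3 -m creep '[{"translation":[0,0,1],"roll":0,"gripper":50},{"translation":[0,0,2],"roll":0,"gripper":50},{"translation":[0,0,2],"roll":0,"gripper":50},{"translation":[0,0,2],"roll":0,"gripper":50}]';python3 go.py .4726 .1937 .0826
```

```text
time: 6.97
position: [0.4722, 0.1938, 0.0859]
tool_rot: [0.744, 0.668, -0.003, -0.002]
ft_force: [-1.1, -0.1, -2.3]
grip_width: 0.0597
grip_force: 12.0
time: 7.3
position: [0.4754, 0.1941, 0.0874]
tool_rot: [0.743, 0.669, 0.001, 0.0]
ft_force: [0.5, -0.6, -2.7]
grip_width: 0.0598
grip_force: 12.0
pos [0.4754 0.1941 0.0874] yaw 83.97 t 7.3
tool mm [-0.7 -2.8  4.8]
```

```bash
python3 -m creep '[{"translation":[0,-2,1],"roll":0,"gripper":50},{"translation":[0,-2,2],"roll":0,"gripper":50},{"translation":[0,-2,3],"roll":0,"gripper":50},{"translation":[0,-2,3],"roll":0,"gripper":50}]';python3 -m creep '[{"translation":[0,0,1],"roll":0,"gripper":50},{"translation":[0,0,1],"roll":0,"gripper":50},{"translation":[0,0,1],"roll":0,"gripper":50}]';python3 go.py .4726 .1937 .0826
```

```text
time: 7.63
position: [0.4729, 0.1941, 0.0836]
tool_rot: [0.743, 0.669, 0.0, 0.0]
ft_force: [-0.6, 0.2, -2.5]
grip_width: 0.0596
grip_force: 12.0
time: 7.88
position: [0.4731, 0.1941, 0.0827]
tool_rot: [0.743, 0.669, 0.0, 0.0]
ft_force: [0.4, -0.1, -0.2]
grip_width: 0.06
grip_force: 12.0
pos [0.4731 0.1941 0.0827] yaw 83.99 t 7.8833
tool mm [-0.4 -0.5  0.1]
```

```bash
python3 -m creep '[{"translation":[0,0,0],"roll":0,"gripper":61},{"translation":[0,0,0],"roll":0,"gripper":66},{"translation":[0,0,0],"roll":0,"gripper":75},{"translation":[0,0,0],"roll":0,"gripper":84},{"translation":[0,0,0],"roll":0,"gripper":84}]';python3 -m creep '[{"translation":[0,0,-20],"roll":0,"gripper":84},{"translation":[0,0,-50],"roll":0,"gripper":84},{"translation":[0,0,-80],"roll":0,"gripper":84},{"translation":[0,0,-100],"roll":0,"gripper":84},{"translation":[0,0,-100],"roll":0,"gripper":84}]'; python3 -m creep '[{"translation":[-5,0,0],"roll":6,"gripper":84},{"translation":[-30,0,0],"roll":12,"gripper":84},{"translation":[-65,0,0],"roll":18,"gripper":84},{"translation":[-105,0,0],"roll":24,"gripper":84},{"translation":[-145,0,0],"roll":30,"gripper":84}]';python3 -m creep '[{"translation":[-35,20,0],"roll":6,"gripper":84},{"translation":[-70,40,0],"roll":12,"gripper":84},{"translation":[-105,60,0],"roll":18,"gripper":84},{"translation":[-120,70,0],"roll":24,"gripper":84},{"translation":[-130,75,0],"roll":30,"gripper":84}]';python3 -m creep '[{"translation":[0,0,0],"roll":6,"gripper":84},{"translation":[0,0,0],"roll":12,"gripper":84},{"translation":[0,0,0],"roll":18,"gripper":84},{"translation":[0,0,0],"roll":24,"gripper":84},{"translation":[0,0,0],"roll":24,"gripper":84}]';python3 - <<'E'
from h import *
for n in("top","side"):
    cv2.imwrite(f"pics/{n}1.png",viewer.camera(n))
    for t in ("jar0","scoop"): print(n,t,[(np.round(d["bbox"],1).tolist(),round(d["p"],2)) for d in viewer.recognise(n,t)][:6])
i=cv2.imread("pics/top1.png")[100:300,70:430];j=cv2.imread("pics/side1.png")[60:380,190:370]
i=cv2.resize(i,None,fx=1.6,fy=1.6,interpolation=2);j=cv2.resize(j,None,fx=1.25,fy=1.25,interpolation=2)
o=np.zeros((400,576+225,3),np.uint8);o[:320,:576]=i;o[:400,576:]=j;cv2.imwrite("pics/ts1.png",o[:,:800])
E
python3 go.py .4663 -.3103 .16
```

```text
time: 8.3
position: [0.473, 0.1941, 0.0826]
tool_rot: [0.743, 0.669, 0.0, 0.0]
ft_force: [0.2, 0.8, -0.0]
grip_width: 0.0782
grip_force: 0.0
time: 8.72
position: [0.4757, 0.1947, 0.1867]
tool_rot: [0.743, 0.669, 0.004, 0.002]
ft_force: [-0.1, -0.4, -0.0]
grip_width: 0.0838
grip_force: 0.0
time: 9.13
position: [0.457, 0.049, 0.1819]
tool_rot: [0.892, 0.453, -0.0, -0.0]
ft_force: [0.8, -0.6, 0.1]
grip_width: 0.0838
grip_force: 0.0
time: 9.55
position: [0.4419, -0.1023, 0.182]
tool_rot: [0.979, 0.203, -0.0, 0.0]
ft_force: [0.5, 1.0, -1.0]
grip_width: 0.0839
grip_force: 0.0
time: 9.97
position: [0.4415, -0.0993, 0.1819]
tool_rot: [1.0, -0.001, -0.001, -0.0]
ft_force: [0.7, -0.6, 0.1]
grip_width: 0.0839
grip_force: 0.0
top jar0 [([309.7, 230.1, 24.2, 15.9], 0.94), ([146.7, 226.0, 23.5, 20.8], 0.76)]
top scoop [([87.8, 177.5, 123.7, 86.8], 0.25)]
side jar0 [([291.5, 284.1, 30.6, 33.5], 0.75), ([294.7, 133.2, 17.4, 28.3], 0.68)]
side scoop [([285.1, 211.2, 45.9, 21.0], 0.64)]
pos [ 0.442  -0.0992  0.1824] yaw 0.07 t 10.2667
tool mm [ 24.1 211.1  22.4]
```

View pics/ts1.png

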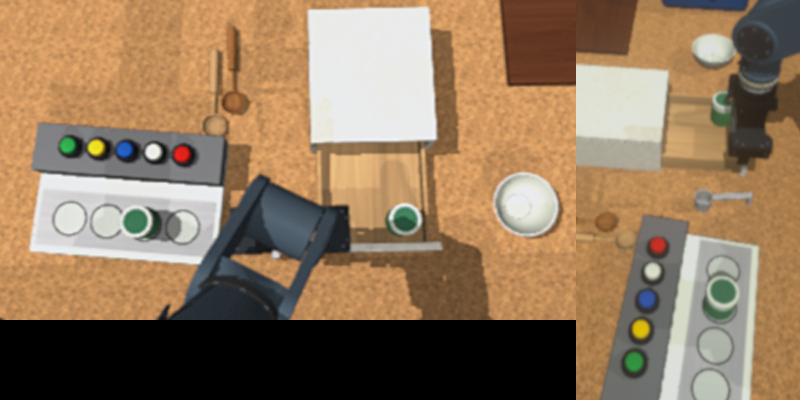

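```bash
python3 -m creep '[{"translation":[4,30,0],"roll":0,"gripper":84},{"translation":[8,70,0],"roll":0,"gripper":84},{"translation":[12,110,0],"roll":0,"gripper":84},{"translation":[18,150,0],"roll":0,"gripper":84},{"translation":[24,190,0],"roll":0,"gripper":84}]';python3 -m creep '[{"translation":[0,15,0],"roll":0,"gripper":84},{"translation":[0,20,10],"roll":0,"gripper":84},{"translation":[0,20,20],"roll":0,"gripper":84},{"translation":[0,20,20],"roll":0,"gripper":84},{"translation":[0,20,20],"roll":0,"gripper":84}]';python3 go.py .4663 -.3098 .068;  python3 - <<'E'
from h import *
s=telemetry.get_obs();im=viewer.camera("wrist");cv2.imwrite("pics/w2.png",im[60:340,60:460])
E
```

```text
time: 10.68
position: [0.466, -0.291, 0.1826]
tool_rot: [1.0, 0.001, -0.0, -0.0]
ft_force: [0.5, 0.1, 1.0]
grip_width: 0.084
grip_force: 0.0
time: 11.1
position: [0.4647, -0.3062, 0.161]
tool_rot: [1.0, 0.001, -0.002, -0.002]
ft_force: [-0.6, 0.1, 0.7]
grip_width: 0.0841
grip_force: 0.0
pos [ 0.4647 -0.3062  0.161 ] yaw 0.09 t 11.1
tool mm [ 2.  4. 93.]
```

View pics/w2.png

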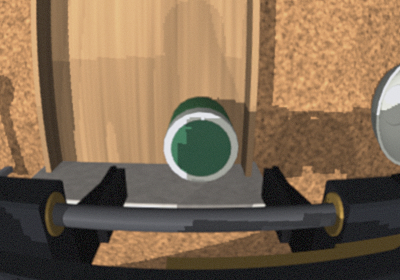

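Run:
```python
from h import *
s=telemetry.get_obs();o,d=wray((261,207),s["position"],s["tool_rot"]);p=o+d*(.084-o[2])/d[2];print(p,tool([p[0],p[1],.068],s))
a=atz("top",(139/1.6+70,222/1.6+100),.097);b=atz("side",((721-576)/1.25+190,293/1.25+60),.097);print("jarA top",a,b, tri([ray("top",(139/1.6+70,222/1.6+100)),ray("side",((721-576)/1.25+190,293/1.25+60))]))
```

```text
[ 0.46703865 -0.31087116  0.084     ] [ 1.9911576   4.39684094 93.65554503]
jarA top [0.4716257  0.18512202 0.097     ] [0.47651621 0.19647695 0.097     ] [0.47365487 0.18950982 0.07977381]
```

```bash
python3 -m creep '[{"translation":[2,4,20],"roll":0,"gripper":84},{"translation":[2,4,45],"roll":0,"gripper":84},{"translation":[2,4,65],"roll":0,"gripper":84},{"translation":[2,4,80],"roll":0,"gripper":84},{"translation":[2,4,92],"roll":0,"gripper":84}]';python3 -m creep '[{"translation":[0,0,0],"roll":0,"gripper":74},{"translation":[0,0,0],"roll":0,"gripper":66},{"translation":[0,0,0],"roll":0,"gripper":62},{"translation":[0,0,0],"roll":0,"gripper":58},{"translation":[0,0,0],"roll":0,"gripper":55}]' 12;python3 -m creep '[{"translation":[0,0,0],"roll":0,"gripper":50},{"translation":[0,0,0],"roll":0,"gripper":50},{"translation":[0,0,0],"roll":0,"gripper":50}]' 12; python3 go.py;python3 -m creep '[{"translation":[0,0,-10],"roll":0,"gripper":50},{"translation":[0,0,-30],"roll":0,"gripper":50},{"translation":[0,0,-55],"roll":0,"gripper":50},{"translation":[0,0,-80],"roll":0,"gripper":50},{"translation":[0,0,-100],"roll":0,"gripper":50}]' 12;python3 go.py .4645 .1187 .166
```

```text
time: 11.57
position: [0.4678, -0.3113, 0.0696]
tool_rot: [1.0, 0.001, -0.001, -0.001]
ft_force: [-0.1, 0.5, -0.1]
grip_width: 0.084
grip_force: 0.0
time: 11.98
position: [0.4684, -0.3131, 0.0716]
tool_rot: [1.0, -0.0, 0.0, 0.0]
ft_force: [-0.1, 2.1, 4.0]
grip_width: 0.0593
grip_force: 8.3
time: 12.23
position: [0.4684, -0.3131, 0.0716]
tool_rot: [1.0, -0.0, 0.001, 0.0]
ft_force: [0.3, 2.8, 6.1]
grip_width: 0.0595
grip_force: 12.0
pos [ 0.4684 -0.3131  0.0716] yaw -0.02 t 12.2333
time: 12.65
position: [0.4681, -0.3139, 0.1725]
tool_rot: [1.0, -0.0, 0.0, 0.001]
ft_force: [0.3, -0.6, -2.4]
grip_width: 0.0597
grip_force: 12.0
pos [ 0.4681 -0.3139  0.1725] yaw -0.01 t 12.65
tool mm [  -3.6 -432.6    5.9]
```

```bash
python3 -m creep '[{"translation":[0,-10,0],"roll":0,"gripper":50},{"translation":[0,-35,0],"roll":0,"gripper":50},{"translation":[0,-65,0],"roll":0,"gripper":50},{"translation":[0,-97,0],"roll":0,"gripper":50},{"translation":[-1,-130,0],"roll":0,"gripper":50}]' 12;python3 -m creep '[{"translation":[0,-33,0],"roll":0,"gripper":50},{"translation":[0,-66,0],"roll":0,"gripper":50},{"translation":[0,-99,0],"roll":0,"gripper":50},{"translation":[0,-132,0],"roll":0,"gripper":50},{"translation":[-1,-165,0],"roll":0,"gripper":50}]';python3 -m creep '[{"translation":[0,-33,0],"roll":-5,"gripper":50},{"translation":[0,-66,0],"roll":-11,"gripper":50},{"translation":[0,-99,0],"roll":-17,"gripper":50},{"translation":[-1,-125,0],"roll":-23,"gripper":50},{"translation":[-2,-138,0],"roll":-29,"gripper":50}]';python3 -m creep '[{"translation":[0,0,0],"roll":-6,"gripper":50},{"translation":[0,0,0],"roll":-12,"gripper":50},{"translation":[0,0,0],"roll":-18,"gripper":50},{"translation":[0,0,0],"roll":-24,"gripper":50},{"translation":[0,0,0],"roll":-30,"gripper":50}]';python3 -m creep '[{"translation":[0,0,0],"roll":-6,"gripper":50},{"translation":[0,0,0],"roll":-12,"gripper":50},{"translation":[0,0,0],"roll":-18,"gripper":50},{"translation":[0,0,0],"roll":-25,"gripper":50},{"translation":[0,0,0],"roll":-25,"gripper":50}]'; python3 go.py .4640 .1187 .0865
```

```text
time: 13.07
position: [0.4661, -0.1818, 0.1698]
tool_rot: [1.0, -0.001, -0.001, -0.0]
ft_force: [0.6, -0.9, -1.4]
grip_width: 0.0599
grip_force: 12.0
time: 13.48
position: [0.4649, -0.0164, 0.1699]
tool_rot: [1.0, -0.0, -0.001, -0.0]
ft_force: [0.3, 0.8, -1.5]
grip_width: 0.0594
grip_force: 12.0
time: 13.9
position: [0.4623, 0.1227, 0.1698]
tool_rot: [0.967, 0.254, -0.001, -0.001]
ft_force: [-0.2, 0.1, -1.2]
grip_width: 0.0597
grip_force: 12.0
time: 14.32
position: [0.4627, 0.1199, 0.1697]
tool_rot: [0.869, 0.495, -0.001, -0.0]
ft_force: [0.8, -0.0, -2.2]
grip_width: 0.06
grip_force: 12.0
time: 14.73
position: [0.4628, 0.1198, 0.1698]
tool_rot: [0.742, 0.67, -0.001, -0.001]
ft_force: [-0.5, 0.2, -2.0]
grip_width: 0.0597
grip_force: 12.0
pos [0.4628 0.1198 0.1698] yaw 84.12 t 14.7333
tool mm [-0.9  1.5 83.3]
```

```bash
python3 -m creep '[{"translation":[-1,0,15],"roll":0,"gripper":50},{"translation":[-1,0,35],"roll":0,"gripper":50},{"translation":[-1,0,55],"roll":0,"gripper":50},{"translation":[-1,0,72],"roll":0,"gripper":50},{"translation":[-1,0,79],"roll":0,"gripper":50}]' 12;python3 -m creep '[{"translation":[0,0,0],"roll":0,"gripper":50},{"translation":[0,0,0],"roll":0,"gripper":50},{"translation":[0,0,0],"roll":0,"gripper":50}]';python3 go.py .4640 .1187 .0846
```

```text
time: 15.15
position: [0.462, 0.1187, 0.0894]
tool_rot: [0.744, 0.668, -0.002, -0.002]
ft_force: [-1.0, 0.1, -2.0]
grip_width: 0.0597
grip_force: 12.0
time: 15.4
position: [0.4645, 0.1187, 0.0922]
tool_rot: [0.743, 0.669, 0.001, 0.0]
ft_force: [-0.1, 0.7, -2.6]
grip_width: 0.06
grip_force: 12.0
pos [0.4645 0.1187 0.0922] yaw 83.95 t 15.4
tool mm [-0.1 -0.5  7.6]
```

```bash
python3 -m creep '[{"translation":[0,0,2],"roll":0,"gripper":50},{"translation":[0,0,4],"roll":0,"gripper":50},{"translation":[0,0,5],"roll":0,"gripper":50},{"translation":[0,0,6],"roll":0,"gripper":50},{"translation":[0,0,6],"roll":0,"gripper":50}]' 12;python3 -m creep '[{"translation":[0,0,1],"roll":0,"gripper":50},{"translation":[0,0,1],"roll":0,"gripper":50},{"translation":[0,0,1],"roll":0,"gripper":50}]';python3 go.py .4640 .1187 .0846
```

```text
time: 15.82
position: [0.4639, 0.1186, 0.0856]
tool_rot: [0.743, 0.669, 0.0, 0.0]
ft_force: [0.1, 0.3, -1.9]
grip_width: 0.0595
grip_force: 12.0
time: 16.07
position: [0.4641, 0.1186, 0.0847]
tool_rot: [0.743, 0.669, 0.0, 0.0]
ft_force: [-0.4, -0.1, -0.3]
grip_width: 0.0597
grip_force: 12.0
pos [0.4641 0.1186 0.0847] yaw 83.99 t 16.0667
tool mm [ 0.1 -0.1  0.1]
```

```bash
python3 -m creep '[{"translation":[0,0,0],"roll":0,"gripper":61},{"translation":[0,0,0],"roll":0,"gripper":66},{"translation":[0,0,0],"roll":0,"gripper":75},{"translation":[0,0,0],"roll":0,"gripper":84},{"translation":[0,0,0],"roll":0,"gripper":84}]';python3 -m creep '[{"translation":[0,0,-20],"roll":0,"gripper":84},{"translation":[0,0,-50],"roll":0,"gripper":84},{"translation":[0,0,-85],"roll":0,"gripper":84},{"translation":[0,0,-120],"roll":0,"gripper":84},{"translation":[0,0,-140],"roll":0,"gripper":84}]'; python3 -m creep '[{"translation":[-10,10,0],"roll":0,"gripper":84},{"translation":[-25,20,0],"roll":0,"gripper":84},{"translation":[-25,40,0],"roll":0,"gripper":84},{"translation":[-25,40,0],"roll":0,"gripper":60},{"translation":[-25,40,0],"roll":0,"gripper":40}]';python3 - <<'E'
from h import *
s=telemetry.get_obs();im=viewer.camera("wrist");cv2.imwrite("pics/w3.png",im)
print(s["position"],s["tool_rot"].tolist())
for t in("jar0","key_blue_top","key_yellow_top","key_white_top","key_green_top","key_red_top"): print(t,[(np.round(d["bbox"],1).tolist(),round(d["p"],2)) for d in viewer.recognise("wrist",t)][:4])
cv2.imwrite("pics/side2.png",viewer.camera("side"));print([(np.round(d["bbox"],1).tolist(),round(d["p"],2)) for d in viewer.recognise("side","jar0")])
E
```

```text
time: 16.48
position: [0.464, 0.1187, 0.0846]
tool_rot: [0.743, 0.669, 0.0, 0.0]
ft_force: [0.2, -0.5, -0.2]
grip_width: 0.0781
grip_force: 0.0
time: 16.9
position: [0.4651, 0.1188, 0.2279]
tool_rot: [0.743, 0.669, 0.002, 0.002]
ft_force: [0.1, 0.1, -0.2]
grip_width: 0.0837
grip_force: 0.0
time: 17.32
position: [0.5013, 0.0891, 0.2237]
tool_rot: [0.743, 0.669, -0.0, -0.001]
ft_force: [0.0, 0.7, 0.4]
grip_width: 0.0767
grip_force: 0.0
[0.50125018 0.08905078 0.22366334] [0.7434785550496187, 0.6687594061516753, -0.0004882939278343242, -0.0005063931574119243]
jar0 [([178.9, 58.6, 69.0, 59.8], 0.88), ([181.1, 127.6, 66.9, 69.0], 0.88)]
key_blue_top [([340.1, 35.0, 29.1, 29.7], 0.96), ([160.7, 1.3, 228.0, 227.5], 0.57)]
key_yellow_top [([341.2, 1.9, 26.7, 10.8], 0.68), ([377.4, 158.9, 102.9, 38.9], 0.29)]
key_white_top [([338.0, 85.8, 31.9, 36.1], 0.96), ([341.8, 31.0, 27.6, 33.3], 0.29)]
key_green_top [([193.8, 252.5, 86.4, 44.5], 0.53)]
key_red_top [([334.8, 146.5, 33.8, 33.4], 0.71)]
[([291.2, 278.7, 29.6, 35.3], 0.81), ([294.5, 250.4, 27.5, 32.4], 0.57)]
```

View pics/w3.png

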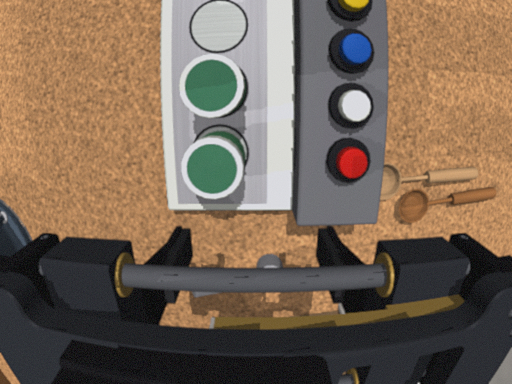

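```bash
python3 - <<'E'
from h import *
P=np.array([0.50125018,0.08905078,0.22366334]);Q=[0.7434785550496187,0.6687594061516753,-0.0004882939278343242,-0.0005063931574119243]
for n,uv,z in(("lid0",(212,166),.097),("lid1",(212,86),.097),("red",(352,162),.0925),("white",(355,106),.0925),("blue",(356,48),.0925)):
    o,d=wray(uv,P,Q);print(n,(o+d*(z-o[2])/d[2]).round(4))
E
python3 go.py .6098 .2151 .16
```

```text
lid0 [0.4648 0.1192 0.097 ]
lid1 [0.4742 0.1927 0.097 ]
red [0.5993 0.1088 0.0925]
white [0.6051 0.163  0.0925]
blue [0.6114 0.2192 0.0925]
pos [0.5008 0.0898 0.2246] yaw 84.02 t 17.7667
tool mm [136.   95.4  64.6]
```

```bash
python3 -m creep '[{"translation":[27,19,5],"roll":0,"gripper":20},{"translation":[54,38,20],"roll":0,"gripper":0},{"translation":[81,57,35],"roll":0,"gripper":0},{"translation":[108,76,50],"roll":0,"gripper":0},{"translation":[130,92,70],"roll":0,"gripper":0}]' 12;python3 -m creep '[{"translation":[7,4,14],"roll":0,"gripper":0},{"translation":[7,4,14],"roll":0,"gripper":0},{"translation":[7,4,14],"roll":0,"gripper":0},{"translation":[7,4,14],"roll":0,"gripper":0},{"translation":[7,4,14],"roll":0,"gripper":0}]';python3 go.py .6105 .2168 .12
```

```text
time: 18.18
position: [0.6084, 0.2113, 0.1549]
tool_rot: [0.743, 0.669, 0.002, 0.001]
ft_force: [1.1, -0.8, -0.2]
grip_width: 0.0143
grip_force: 0.0
time: 18.6
position: [0.6109, 0.2151, 0.1419]
tool_rot: [0.743, 0.669, 0.0, 0.0]
ft_force: [0.4, -0.3, 0.2]
grip_width: 0.0005
grip_force: 0.0
pos [0.6109 0.2151 0.1419] yaw 83.95 t 18.6
tool mm [ 1.7 -0.6 21.9]
```

```bash
python3 -m creep '[{"translation":[2,0,10],"roll":0,"gripper":0},{"translation":[2,0,20],"roll":0,"gripper":0},{"translation":[2,0,25],"roll":0,"gripper":0},{"translation":[2,0,25],"roll":0,"gripper":0},{"translation":[2,0,25],"roll":0,"gripper":0}]';python3 -m creep '[{"translation":[0,0,3],"roll":0,"gripper":0},{"translation":[0,0,6],"roll":0,"gripper":0},{"translation":[0,0,8],"roll":0,"gripper":0},{"translation":[0,0,8],"roll":0,"gripper":0}]';python3 -m creep '[{"translation":[0,0,2],"roll":0,"gripper":0},{"translation":[0,0,3],"roll":0,"gripper":0},{"translation":[0,0,3],"roll":0,"gripper":0}]'
```

```text
time: 19.02
position: [0.6106, 0.2173, 0.1152]
tool_rot: [0.743, 0.669, -0.001, -0.0]
ft_force: [-1.3, -1.6, 1.8]
grip_width: 0.0004
grip_force: 1.1
time: 19.35
position: [0.611, 0.2175, 0.1102]
tool_rot: [0.743, 0.669, -0.0, 0.0]
ft_force: [-6.6, -2.1, 16.2]
grip_width: 0.0007
grip_force: 7.6
time: 19.6
position: [0.611, 0.2176, 0.1099]
tool_rot: [0.743, 0.669, 0.0, 0.001]
ft_force: [-9.4, -3.7, 28.3]
grip_width: 0.001
grip_force: 14.0
```

Run:
```python
from h import *
a=viewer.camera("side")[225:345,190:340];w=viewer.camera("wrist")[190:384,130:380];t=viewer.camera("top")[150:270,80:240]
f=lambda i,s:cv2.resize(i,s,interpolation=cv2.INTER_CUBIC)
o=np.zeros((600,800,3),np.uint8);o[:320,:400]=f(a,(400,320));o[:300,400:]=f(t,(400,300));o[320:,:361]=f(w,(361,280));cv2.imwrite("pics/press.png",o)
```

```text
(no output)
```

View pics/press.png

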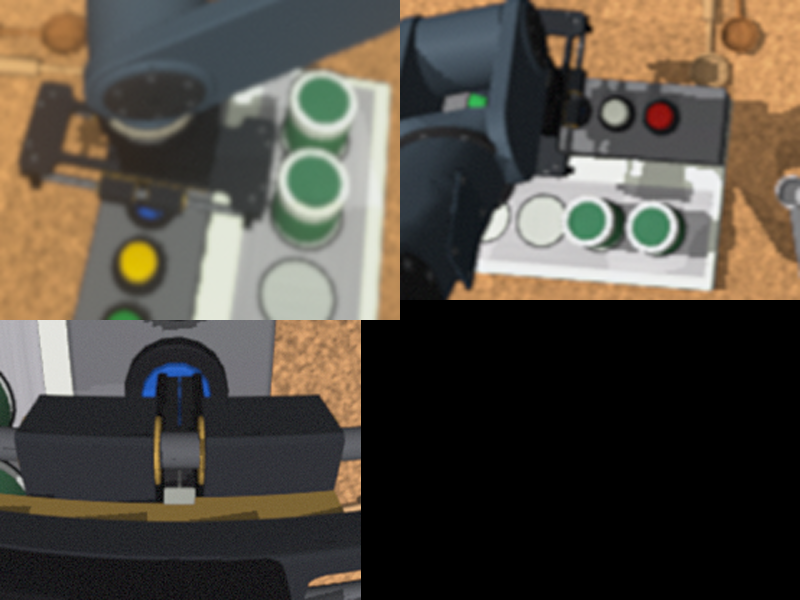

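```bash
cat > avg.py <<'E'
from h import *
F=[];
for _ in range(5): viewer.camera("side"); s=telemetry.get_obs();F.append(s["ft_force"])
print("z",s["position"][2].round(4),"F",np.mean(F,0).round(2),"t",s["time"])
E
python3 -m creep '[{"translation":[0,0,-6],"roll":0,"gripper":0},{"translation":[0,0,-6],"roll":0,"gripper":0}]' >/dev/null; python3 avg.py
python3 -m creep '[{"translation":[0,0,-3],"roll":0,"gripper":0},{"translation":[0,0,-3],"roll":0,"gripper":0}]' >/dev/null; python3 avg.py
python3 -m creep '[{"translation":[0,0,-3],"roll":0,"gripper":0},{"translation":[0,0,-3],"roll":0,"gripper":0}]' >/dev/null; python3 avg.py
python3 -m creep '[{"translation":[0,0,-3],"roll":0,"gripper":0},{"translation":[0,0,-3],"roll":0,"gripper":0}]' >/dev/null; python3 avg.py
python3 -m creep '[{"translation":[0,0,-20],"roll":0,"gripper":0},{"translation":[0,0,-20],"roll":0,"gripper":0}]' >/dev/null; python3 avg.py
```

```text
z 0.1104 F [-0.37 -0.56  4.02] t 20.1667
z 0.1135 F [ 0.72 -0.53  3.14] t 20.5833
z 0.1165 F [ 1.96 -0.3   1.54] t 21.0
z 0.1192 F [-0.04  0.16  0.16] t 21.4167
z 0.1387 F [ 0.21  0.11 -0.08] t 21.8333
```

```bash
python3 -m creep '[{"translation":[25,0,0],"roll":0,"gripper":0},{"translation":[50,0,0],"roll":0,"gripper":0},{"translation":[55,0,0],"roll":0,"gripper":0},{"translation":[55,0,0],"roll":0,"gripper":0},{"translation":[55,0,0],"roll":0,"gripper":0}]';python3 -m creep '[{"translation":[0,0,10],"roll":0,"gripper":0},{"translation":[0,0,20],"roll":0,"gripper":0},{"translation":[0,0,25],"roll":0,"gripper":0},{"translation":[0,0,30],"roll":0,"gripper":0},{"translation":[0,0,30],"roll":0,"gripper":0}]';python3 -m creep '[{"translation":[0,0,1],"roll":0,"gripper":0},{"translation":[0,0,1],"roll":0,"gripper":0},{"translation":[0,0,1],"roll":0,"gripper":0}]'; python3 -m creep '[{"translation":[0,0,-10],"roll":0,"gripper":0},{"translation":[0,0,-25],"roll":0,"gripper":0},{"translation":[0,0,-31],"roll":0,"gripper":0},{"translation":[0,0,-31],"roll":0,"gripper":0}]'; python3 go.py .6098 .1620 .1387
```

```text
time: 22.25
position: [0.6162, 0.2722, 0.1388]
tool_rot: [0.743, 0.669, -0.001, -0.0]
ft_force: [0.1, 0.3, -1.4]
grip_width: 0.0005
grip_force: 0.0
time: 22.67
position: [0.6166, 0.2713, 0.1104]
tool_rot: [0.743, 0.669, -0.001, 0.0]
ft_force: [-2.2, -1.5, 7.7]
grip_width: 0.0005
grip_force: 3.8
time: 22.92
position: [0.6166, 0.2714, 0.1103]
tool_rot: [0.743, 0.669, -0.001, 0.0]
ft_force: [-3.7, -2.3, 11.6]
grip_width: 0.0001
grip_force: 5.8
time: 23.25
position: [0.618, 0.2726, 0.1411]
tool_rot: [0.743, 0.669, 0.001, 0.001]
ft_force: [0.2, -1.0, -0.9]
grip_width: 0.0005
grip_force: 0.0
pos [0.618  0.2726 0.1411] yaw 83.97 t 23.25
tool mm [-110.8    3.5    2.3]
```

```bash
python3 -m creep '[{"translation":[-30,0,0],"roll":0,"gripper":0},{"translation":[-65,0,0],"roll":0,"gripper":0},{"translation":[-100,0,0],"roll":0,"gripper":0},{"translation":[-110,0,0],"roll":0,"gripper":0},{"translation":[-110,0,0],"roll":0,"gripper":0}]';python3 go.py .605 .1623 .1387;python3 -m creep '[{"translation":[0,0,10],"roll":0,"gripper":0},{"translation":[0,0,20],"roll":0,"gripper":0},{"translation":[0,0,25],"roll":0,"gripper":0},{"translation":[0,0,30],"roll":0,"gripper":0},{"translation":[0,0,30],"roll":0,"gripper":0}]';python3 -m creep '[{"translation":[0,0,1],"roll":0,"gripper":0},{"translation":[0,0,1],"roll":0,"gripper":0},{"translation":[0,0,1],"roll":0,"gripper":0}]'; python3 -m creep '[{"translation":[0,0,-10],"roll":0,"gripper":0},{"translation":[0,0,-25],"roll":0,"gripper":0},{"translation":[0,0,-31],"roll":0,"gripper":0},{"translation":[0,0,-31],"roll":0,"gripper":0}]'; python3 go.py .622 .3265 .1387
```

```text
time: 23.67
position: [0.6047, 0.1603, 0.1387]
tool_rot: [0.745, 0.668, -0.001, -0.001]
ft_force: [0.2, 0.3, -0.6]
grip_width: 0.0004
grip_force: 0.0
pos [0.6047 0.1603 0.1387] yaw 83.77 t 23.6667
tool mm [ 2.   0.1 -0.1]
time: 24.08
position: [0.6052, 0.1644, 0.1104]
tool_rot: [0.743, 0.67, -0.0, -0.0]
ft_force: [-2.5, 0.1, 8.2]
grip_width: 0.0007
grip_force: 4.2
time: 24.33
position: [0.6052, 0.1644, 0.1103]
tool_rot: [0.743, 0.67, 0.0, 0.0]
ft_force: [-3.1, 0.3, 13.1]
grip_width: 0.0005
grip_force: 6.6
time: 24.67
position: [0.6062, 0.1641, 0.1407]
tool_rot: [0.743, 0.67, 0.001, 0.001]
ft_force: [-0.6, -0.5, 1.0]
grip_width: 0.0007
grip_force: 0.0
pos [0.6062 0.1641 0.1407] yaw 84.06 t 24.6667
tool mm [163.2  -1.1   2.1]
```

```bash
python3 -m creep '[{"translation":[30,0,0],"roll":0,"gripper":0},{"translation":[65,0,0],"roll":0,"gripper":0},{"translation":[100,0,0],"roll":0,"gripper":0},{"translation":[135,0,0],"roll":0,"gripper":0},{"translation":[164,0,0],"roll":0,"gripper":0}]';python3 -m creep '[{"translation":[0,0,0],"roll":0,"gripper":0},{"translation":[0,0,0],"roll":0,"gripper":0}]';python3 go.py .622 .3265 .1387;python3 -m creep '[{"translation":[0,0,10],"roll":0,"gripper":0},{"translation":[0,0,20],"roll":0,"gripper":0},{"translation":[0,0,25],"roll":0,"gripper":0},{"translation":[0,0,30],"roll":0,"gripper":0},{"translation":[0,0,30],"roll":0,"gripper":0}]';python3 -m creep '[{"translation":[0,0,1],"roll":0,"gripper":0},{"translation":[0,0,1],"roll":0,"gripper":0},{"translation":[0,0,1],"roll":0,"gripper":0}]'
```

```text
time: 25.08
position: [0.6218, 0.3288, 0.1382]
tool_rot: [0.743, 0.669, -0.001, -0.001]
ft_force: [-0.2, -0.4, 0.8]
grip_width: 0.0005
grip_force: 0.0
time: 25.25
position: [0.6214, 0.3281, 0.138]
tool_rot: [0.742, 0.67, -0.001, -0.0]
ft_force: [-0.3, -0.1, 0.0]
grip_width: 0.0001
grip_force: 0.0
pos [0.6214 0.3281 0.138 ] yaw 84.2 t 25.25
tool mm [-1.5  0.8 -0.7]
time: 25.67
position: [0.6221, 0.3248, 0.1104]
tool_rot: [0.744, 0.669, -0.001, -0.0]
ft_force: [-2.9, -1.7, 6.6]
grip_width: 0.0003
grip_force: 3.5
time: 25.92
position: [0.6221, 0.3248, 0.1103]
tool_rot: [0.744, 0.669, -0.001, -0.0]
ft_force: [-3.2, -1.5, 11.5]
grip_width: 0.0004
grip_force: 5.4
```

```bash
python3 -m creep '[{"translation":[0,0,-10],"roll":0,"gripper":0},{"translation":[0,0,-35],"roll":0,"gripper":0},{"translation":[0,0,-65],"roll":0,"gripper":50},{"translation":[0,0,-90],"roll":0,"gripper":50},{"translation":[0,0,-95],"roll":0,"gripper":50}]' 20;python3 -m creep '[{"translation":[-15,-4,0],"roll":5,"gripper":50},{"translation":[-50,-14,0],"roll":12,"gripper":50},{"translation":[-85,-25,0],"roll":19,"gripper":50},{"translation":[-120,-35,0],"roll":26,"gripper":50},{"translation":[-155,-45,0],"roll":33,"gripper":50}]' ;python3 -m creep '[{"translation":[0,0,0],"roll":7,"gripper":50},{"translation":[0,0,0],"roll":14,"gripper":50},{"translation":[0,0,0],"roll":21,"gripper":50},{"translation":[0,0,0],"roll":28,"gripper":50},{"translation":[0,0,0],"roll":35,"gripper":50}]' ;python3 -m creep '[{"translation":[0,0,0],"roll":7,"gripper":50},{"translation":[0,0,0],"roll":9.5,"gripper":50},{"translation":[0,0,0],"roll":9.5,"gripper":50}]';python3 go.py .43 -.058 .20
```

```text
time: 26.33
position: [0.6253, 0.3262, 0.2086]
tool_rot: [0.744, 0.669, 0.004, 0.002]
ft_force: [0.2, 0.5, 0.5]
grip_width: 0.0134
grip_force: 0.0
time: 26.75
position: [0.5599, 0.1749, 0.2024]
tool_rot: [0.904, 0.428, -0.001, -0.0]
ft_force: [0.9, -0.5, 0.2]
grip_width: 0.0452
grip_force: 0.0
time: 27.17
position: [0.5609, 0.1758, 0.2025]
tool_rot: [0.991, 0.135, -0.001, 0.0]
ft_force: [0.2, -0.4, -0.1]
grip_width: 0.0497
grip_force: 0.0
time: 27.42
position: [0.5609, 0.176, 0.2025]
tool_rot: [0.998, 0.056, -0.001, 0.0]
ft_force: [0.4, 0.5, -0.9]
grip_width: 0.0496
grip_force: 0.0
pos [0.5609 0.176  0.2025] yaw 6.41 t 27.4167
tool mm [-156.2  218.     2.8]
```

```bash
python3 -m creep '[{"translation":[-16,22,0],"roll":0,"gripper":50},{"translation":[-38,53,0],"roll":0,"gripper":50},{"translation":[-60,84,0],"roll":0,"gripper":50},{"translation":[-82,115,0],"roll":0,"gripper":50},{"translation":[-104,146,0],"roll":0,"gripper":50}]' >/dev/null;python3 -m creep '[{"translation":[-22,30,0],"roll":0,"gripper":50},{"translation":[-44,60,0],"roll":0,"gripper":50},{"translation":[-52,72,0],"roll":0,"gripper":50},{"translation":[-52,72,0],"roll":0,"gripper":50},{"translation":[-52,72,0],"roll":0,"gripper":50}]';python3 - <<'E'
from h import *
s=telemetry.get_obs();im=viewer.camera("wrist");cv2.imwrite("pics/w4.png",im[40:340,60:460]);print(s["position"].tolist(),s["tool_rot"].tolist())
print([(np.round(d["bbox"],1).tolist(),round(d["p"],2)) for d in viewer.recognise("wrist","scoop")])
E
```

```text
time: 28.25
position: [0.4308, -0.0582, 0.2033]
tool_rot: [0.998, 0.056, -0.0, -0.0]
ft_force: [-0.4, 0.1, 0.4]
grip_width: 0.0499
grip_force: 0.0
[0.4308148942594506, -0.058177551359394064, 0.20334945646859792] [0.9984529982064982, 0.055601358153600254, -0.00016091795521095523, -0.0002710153895269582]
[([234.3, 85.5, 37.5, 123.5], 0.68)]
```

View pics/w4.png

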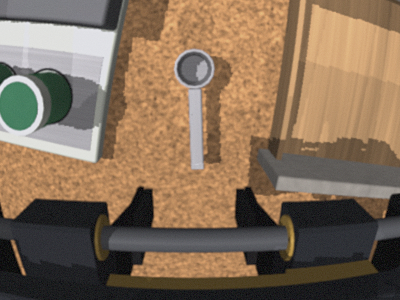

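Run:
```python
from h import *
P=np.array([0.4308148942594506,-0.058177551359394064,0.20334945646859792]);Q=[0.9984529982064982,0.055601358153600254,-0.00016,-0.00027]
r=[]
for uv in((254,108),(257,207)):
    o,d=wray(uv,P,Q);p=o+d*(.038-o[2])/d[2];r.append(p);print(p.round(4))
u=r[0]-r[1];L=np.linalg.norm(u);u/=L;print("len",L*1000,"yaw",np.degrees(np.arctan2(u[1],u[0])))
g=r[0]-u*.037;print("grasp",g);print(tool([g[0],g[1],.036]))
```

```text
[ 0.5081 -0.0482  0.038 ]
[ 0.4018 -0.0634  0.038 ]
len 107.43715703096433 yaw 8.145091265326739
grasp [ 0.47148197 -0.05344215  0.038     ]
[ 40.07764557   0.97148671 167.44913588]
```

```bash
python3 -m creep '[{"translation":[10,1,30],"roll":-1,"gripper":50},{"translation":[30,1,65],"roll":-1,"gripper":50},{"translation":[40,1,100],"roll":-1,"gripper":50},{"translation":[40,1,130],"roll":-1,"gripper":50},{"translation":[40,1,140],"roll":-1,"gripper":50}]' 20 >/dev/null;python3 -m creep '[{"translation":[0,0,10],"roll":0,"gripper":50},{"translation":[0,0,20],"roll":0,"gripper":50},{"translation":[0,0,26],"roll":0,"gripper":50},{"translation":[0,0,26],"roll":0,"gripper":50}]'; python3 go.py .471 -.054 .034
```

```text
time: 29.1
position: [0.471, -0.0538, 0.0374]
tool_rot: [0.998, 0.066, -0.0, -0.0]
ft_force: [-0.7, 0.6, 0.3]
grip_width: 0.0498
grip_force: 0.0
pos [ 0.471  -0.0538  0.0374] yaw 7.51 t 29.1
tool mm [-0.1  0.2  3.4]
```

```bash
python3 -m creep '[{"translation":[0,0,2],"roll":0,"gripper":50},{"translation":[0,0,3],"roll":0,"gripper":40},{"translation":[0,0,3],"roll":0,"gripper":30},{"translation":[0,0,3],"roll":0,"gripper":20},{"translation":[0,0,3],"roll":0,"gripper":10}]' 20;python3 -m creep '[{"translation":[0,0,0],"roll":0,"gripper":5},{"translation":[0,0,0],"roll":0,"gripper":5},{"translation":[0,0,0],"roll":0,"gripper":5},{"translation":[0,0,0],"roll":0,"gripper":5}]' 20;python3 -m creep '[{"translation":[0,0,-10],"roll":0,"gripper":5},{"translation":[0,0,-30],"roll":0,"gripper":5},{"translation":[0,0,-55],"roll":0,"gripper":5},{"translation":[0,0,-85],"roll":0,"gripper":5},{"translation":[0,0,-110],"roll":0,"gripper":5}]' 20;python3 -m creep '[{"translation":[0,0,0],"roll":0,"gripper":5},{"translation":[0,0,0],"roll":0,"gripper":5}]';python3 - <<'E'
from h import *
s=telemetry.get_obs();im=viewer.camera("wrist");cv2.imwrite("pics/w5.png",im[40:340,60:460])
im=viewer.camera("top");cv2.imwrite("pics/top5.png",cv2.resize(im[130:290,70:430],None,fx=2.2,fy=2.2,interpolation=2))
E
python3 go.py .52 -.24 .15
```

```text
time: 29.52
position: [0.4713, -0.0541, 0.0351]
tool_rot: [0.998, 0.065, 0.0, 0.0]
ft_force: [0.3, 0.1, -0.6]
grip_width: 0.031
grip_force: 0.0
time: 29.85
position: [0.4712, -0.054, 0.0346]
tool_rot: [0.998, 0.065, 0.0, 0.0]
ft_force: [0.9, -0.3, 1.3]
grip_width: 0.0141
grip_force: 19.9
time: 30.27
position: [0.4707, -0.0538, 0.1464]
tool_rot: [0.998, 0.065, -0.0, -0.0]
ft_force: [-0.2, -1.2, -1.6]
grip_width: 0.014
grip_force: 19.9
time: 30.43
position: [0.4718, -0.0541, 0.1462]
tool_rot: [0.998, 0.065, 0.002, 0.001]
ft_force: [0.6, 0.6, -1.6]
grip_width: 0.0138
grip_force: 19.9
pos [ 0.4703 -0.0537  0.1442] yaw 7.5 t 30.5333
tool mm [ 25.  191.2  -6. ]
```

View pics/w5.png

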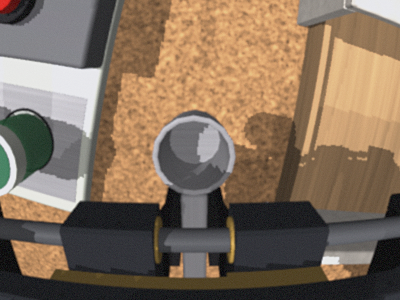

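View pics/top5.png

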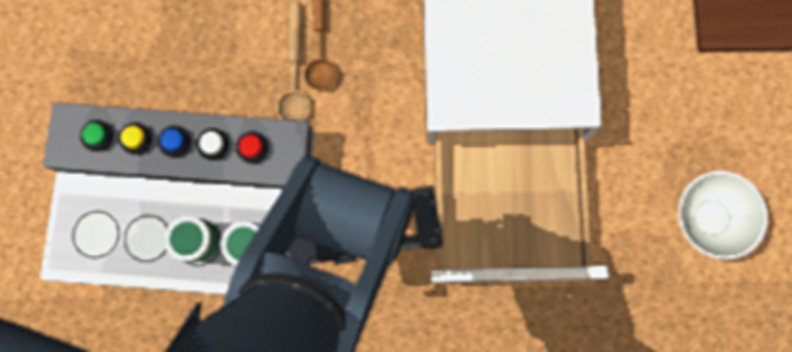

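```bash
python3 -m creep '[{"translation":[10,10,-5],"roll":0,"gripper":5},{"translation":[20,45,-10],"roll":2,"gripper":5},{"translation":[28,85,-10],"roll":5,"gripper":5},{"translation":[28,125,-10],"roll":8,"gripper":5},{"translation":[28,165,-10],"roll":9.5,"gripper":5}]' 20;python3 -m creep '[{"translation":[8,30,0],"roll":0,"gripper":5},{"translation":[8,46,0],"roll":0,"gripper":5},{"translation":[8,46,0],"roll":0,"gripper":5},{"translation":[8,46,0],"roll":0,"gripper":5}]' ;python3 go.py .525 -.260 .048
```

```text
time: 30.95
position: [0.52, -0.2148, 0.1527]
tool_rot: [1.0, -0.018, -0.001, -0.001]
ft_force: [0.6, 0.5, -1.2]
grip_width: 0.0134
grip_force: 20.0
time: 31.28
position: [0.5252, -0.2595, 0.1528]
tool_rot: [1.0, -0.018, -0.002, -0.002]
ft_force: [-0.8, 1.0, -1.1]
grip_width: 0.0138
grip_force: 19.9
pos [ 0.5252 -0.2595  0.1528] yaw -2.1 t 31.2833
tool mm [  0.2   0.9 104.8]
```

```bash
python3 -m creep '[{"translation":[0,1,25],"roll":0,"gripper":5},{"translation":[0,1,50],"roll":0,"gripper":5},{"translation":[0,1,75],"roll":0,"gripper":5},{"translation":[0,1,95],"roll":0,"gripper":5},{"translation":[0,1,102],"roll":0,"gripper":5}]' 20;python3 -m creep '[{"translation":[0,0,0],"roll":0,"gripper":5},{"translation":[0,0,2],"roll":0,"gripper":5},{"translation":[0,0,2],"roll":0,"gripper":5},{"translation":[0,0,2],"roll":0,"gripper":5}]';python3 go.py
```

```text
time: 31.7
position: [0.5239, -0.2569, 0.0492]
tool_rot: [1.0, -0.016, -0.004, -0.003]
ft_force: [-0.2, -0.1, -0.9]
grip_width: 0.0132
grip_force: 19.9
time: 32.03
position: [0.5274, -0.2613, 0.0518]
tool_rot: [1.0, -0.017, 0.001, 0.001]
ft_force: [0.3, 0.2, -1.2]
grip_width: 0.0134
grip_force: 19.9
pos [ 0.5274 -0.2613  0.0518] yaw -1.98 t 32.0333
```

```bash
python3 -m creep '[{"translation":[0,0,2],"roll":0,"gripper":5},{"translation":[0,0,4],"roll":0,"gripper":5},{"translation":[0,0,5],"roll":0,"gripper":5},{"translation":[0,0,5],"roll":0,"gripper":5}]' 20;python3 -m creep '[{"translation":[0,0,0.5],"roll":0,"gripper":5},{"translation":[0,0,0.5],"roll":0,"gripper":5}]';python3 -m creep '[{"translation":[0,0,0.5],"roll":0,"gripper":20},{"translation":[0,0,0.5],"roll":0,"gripper":35},{"translation":[0,0,0.5],"roll":0,"gripper":50},{"translation":[0,0,0.5],"roll":0,"gripper":50},{"translation":[0,0,0.5],"roll":0,"gripper":50}]';python3 -m creep '[{"translation":[0,0,-20],"roll":0,"gripper":50},{"translation":[0,0,-50],"roll":0,"gripper":50},{"translation":[0,0,-85],"roll":0,"gripper":50},{"translation":[0,0,-120],"roll":0,"gripper":50},{"translation":[0,0,-120],"roll":0,"gripper":50}]';python3 go.py .36 -.253 .16
```

```text
time: 32.37
position: [0.5271, -0.2617, 0.0466]
tool_rot: [1.0, -0.018, 0.001, 0.0]
ft_force: [-0.9, 0.1, 4.5]
grip_width: 0.0138
grip_force: 19.9
time: 32.53
position: [0.5271, -0.2618, 0.0465]
tool_rot: [1.0, -0.018, 0.001, 0.001]
ft_force: [-2.6, 0.3, 6.8]
grip_width: 0.0137
grip_force: 19.9
time: 32.95
position: [0.5266, -0.2611, 0.0443]
tool_rot: [1.0, -0.018, -0.0, -0.0]
ft_force: [0.3, 2.2, -0.0]
grip_width: 0.0388
grip_force: 0.0
time: 33.37
position: [0.5304, -0.2637, 0.1712]
tool_rot: [1.0, -0.017, 0.005, 0.004]
ft_force: [0.0, 0.1, -0.2]
grip_width: 0.0499
grip_force: 0.0
pos [ 0.5304 -0.2637  0.1712] yaw -1.99 t 33.3667
tool mm [-170.8   -4.8    9.2]
```

```bash
python3 -m creep '[{"translation":[-15,0,0],"roll":0,"gripper":40},{"translation":[-50,-1,0],"roll":0,"gripper":20},{"translation":[-85,-2,0],"roll":0,"gripper":0},{"translation":[-120,-3,0],"roll":0,"gripper":0},{"translation":[-150,-3,0],"roll":0,"gripper":0}]' 20;python3 -m creep '[{"translation":[-9,0,0],"roll":0,"gripper":0},{"translation":[-9,0,0],"roll":0,"gripper":0},{"translation":[-9,0,0],"roll":0,"gripper":0}]';python3 go.py .368 -.255 .078;python3 - <<'E'
from h import *
s=telemetry.get_obs();im=viewer.camera("wrist");cv2.imwrite("pics/w6.png",im[20:320,40:480]);print(s["position"].tolist(),s["tool_rot"].tolist())
E
```

```text
time: 33.78
position: [0.3746, -0.2516, 0.1641]
tool_rot: [1.0, -0.017, -0.001, -0.001]
ft_force: [-1.0, -0.9, 0.4]
grip_width: 0.0247
grip_force: 0.0
time: 34.03
position: [0.3688, -0.2535, 0.1647]
tool_rot: [1.0, -0.018, 0.001, 0.001]
ft_force: [0.7, -1.3, -0.2]
grip_width: 0.0053
grip_force: 0.0
pos [ 0.3688 -0.2535  0.1647] yaw -2.08 t 34.0333
tool mm [-0.9  1.4 86.7]
[0.36878143904999605, -0.25350913703446076, 0.16471590375393402] [0.9998350590911879, -0.01813130991712429, 0.0008391911701791585, 0.0006371585281398445]
```

View pics/w6.png

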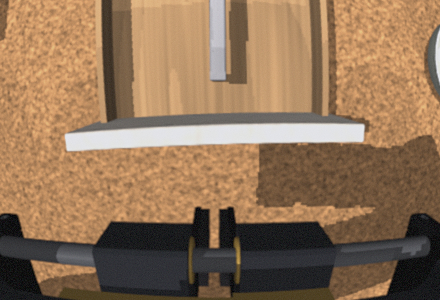

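```bash
python3 - <<'E'
from h import *
s=telemetry.get_obs()
for uv in((66,151),(215,146),(364,140),(66,134),(364,123)):
    o,d=wray((uv[0]+40,uv[1]+20),s["position"],s["tool_rot"]);print((o+d*(.097-o[2])/d[2]).round(4))
E
python3 -m creep '[{"translation":[0,1,20],"roll":0,"gripper":0},{"translation":[0,1,45],"roll":0,"gripper":0},{"translation":[0,1,70],"roll":0,"gripper":0},{"translation":[0,1,84],"roll":0,"gripper":0},{"translation":[0,1,86],"roll":0,"gripper":0}]';python3 -m creep '[{"translation":[0,0,0],"roll":0,"gripper":0},{"translation":[0,0,0],"roll":0,"gripper":0}]'
```

```text
[ 0.4087 -0.1365  0.097 ]
[ 0.4067 -0.2548  0.097 ]
[ 0.4093 -0.3727  0.097 ]
[ 0.4223 -0.1387  0.097 ]
[ 0.4228 -0.3717  0.097 ]
time: 34.5
position: [0.3688, -0.2534, 0.0761]
tool_rot: [1.0, -0.017, -0.001, -0.001]
ft_force: [-0.0, -0.2, 0.1]
grip_width: 0.0007
grip_force: 0.0
time: 34.67
position: [0.3692, -0.2542, 0.0788]
tool_rot: [1.0, -0.017, 0.001, 0.001]
ft_force: [-0.5, 0.2, -0.7]
grip_width: 0.0005
grip_force: 0.0
```

```bash
python3 -m creep '[{"translation":[10,0,0],"roll":0,"gripper":0},{"translation":[22,0,0],"roll":0,"gripper":0},{"translation":[30,0,0],"roll":0,"gripper":0},{"translation":[40,0,0],"roll":0,"gripper":0},{"translation":[50,0,0],"roll":0,"gripper":0}]' 20;python3 -m creep '[{"translation":[12,0,0],"roll":0,"gripper":0},{"translation":[24,0,0],"roll":0,"gripper":0},{"translation":[36,0,0],"roll":0,"gripper":0},{"translation":[48,0,0],"roll":0,"gripper":0},{"translation":[60,0,0],"roll":0,"gripper":0}]';python3 -m creep '[{"translation":[12,0,0],"roll":0,"gripper":0},{"translation":[24,0,0],"roll":0,"gripper":0},{"translation":[36,0,0],"roll":0,"gripper":0},{"translation":[48,0,0],"roll":0,"gripper":0},{"translation":[60,0,0],"roll":0,"gripper":0}]';python3 -m creep '[{"translation":[10,0,0],"roll":0,"gripper":0},{"translation":[18,0,0],"roll":0,"gripper":0},{"translation":[24,0,0],"roll":0,"gripper":0},{"translation":[30,0,0],"roll":0,"gripper":0},{"translation":[30,0,0],"roll":0,"gripper":0}]'
```

```text
time: 35.08
position: [0.4184, -0.2551, 0.0793]
tool_rot: [1.0, -0.017, -0.0, -0.0]
ft_force: [-4.0, -1.0, 2.8]
grip_width: 0.0002
grip_force: 1.9
time: 35.5
position: [0.4775, -0.2557, 0.0786]
tool_rot: [1.0, -0.017, -0.002, -0.001]
ft_force: [-3.7, 1.3, 1.8]
grip_width: 0.0002
grip_force: 1.9
time: 35.92
position: [0.5371, -0.2572, 0.0781]
tool_rot: [1.0, -0.017, -0.002, -0.002]
ft_force: [-3.8, 2.4, 0.8]
grip_width: 0.0006
grip_force: 1.9
time: 36.33
position: [0.5697, -0.2612, 0.0788]
tool_rot: [1.0, -0.017, 0.002, 0.001]
ft_force: [0.1, -0.1, -0.0]
grip_width: 0.0006
grip_force: 0.0
```

```bash
python3 -m creep '[{"translation":[4,0,0],"roll":0,"gripper":0},{"translation":[8,0,0],"roll":0,"gripper":0},{"translation":[12,0,0],"roll":0,"gripper":0},{"translation":[12,0,0],"roll":0,"gripper":0}]';python3 -m creep '[{"translation":[2,0,0],"roll":0,"gripper":0},{"translation":[4,0,0],"roll":0,"gripper":0},{"translation":[6,0,0],"roll":0,"gripper":0},{"translation":[6,0,0],"roll":0,"gripper":0}]';python3 -m creep '[{"translation":[2,0,0],"roll":0,"gripper":0},{"translation":[4,0,0],"roll":0,"gripper":0},{"translation":[6,0,0],"roll":0,"gripper":0},{"translation":[6,0,0],"roll":0,"gripper":0}]'
```

```text
time: 36.67
position: [0.581, -0.2616, 0.0788]
tool_rot: [1.0, -0.018, 0.001, 0.0]
ft_force: [-0.3, -0.0, 0.2]
grip_width: 0.0003
grip_force: 0.3
time: 37.0
position: [0.5841, -0.2615, 0.0788]
tool_rot: [1.0, -0.017, -0.002, 0.0]
ft_force: [-7.6, -1.9, 5.6]
grip_width: 0.0003
grip_force: 3.7
time: 37.33
position: [0.5842, -0.2614, 0.0788]
tool_rot: [1.0, -0.016, -0.009, -0.001]
ft_force: [-20.8, -3.0, 13.0]
grip_width: 0.0004
grip_force: 10.3
```

```bash
python3 -m creep '[{"translation":[-8,0,0],"roll":0,"gripper":0},{"translation":[-30,0,0],"roll":0,"gripper":0},{"translation":[-65,0,-10],"roll":0,"gripper":0},{"translation":[-100,0,-40],"roll":0,"gripper":0},{"translation":[-130,0,-75],"roll":0,"gripper":0}]'; python3 -m creep '[{"translation":[-20,30,-20],"roll":0,"gripper":0},{"translation":[-35,60,-40],"roll":0,"gripper":0},{"translation":[-60,95,-40],"roll":0,"gripper":0},{"translation":[-90,125,-40],"roll":0,"gripper":0},{"translation":[-100,150,-40],"roll":0,"gripper":0}]';python3 - <<'E'
from h import *
for n in("top","side"):
    cv2.imwrite(f"pics/{n}9.png",viewer.camera(n));print(n,[(np.round(d["bbox"],1).tolist(),round(d["p"],2)) for d in viewer.recognise(n,"jar0")][:6])
i=cv2.imread("pics/top9.png")[120:280,75:355];j=cv2.imread("pics/side9.png")[60:380,200:350]
o=np.zeros((575,800,3),np.uint8);o[:302,:530]=cv2.resize(i,(530,302),interpolation=2);o[:575,530:]=cv2.resize(j,(270,575),interpolation=2);cv2.imwrite("pics/fin.png",o)
E
```

```text
time: 37.75
position: [0.4658, -0.2563, 0.1459]
tool_rot: [1.0, -0.018, -0.001, -0.001]
ft_force: [0.0, -0.5, 1.0]
grip_width: 0.0004
grip_force: 0.0
time: 38.17
position: [0.3606, -0.4059, 0.188]
tool_rot: [1.0, -0.018, 0.001, 0.002]
ft_force: [-0.2, 1.4, -1.2]
grip_width: 0.0007
grip_force: 0.0
top [([144.9, 225.5, 24.8, 24.1], 0.77), ([170.5, 234.1, 24.8, 17.1], 0.58)]
side [([294.9, 250.5, 28.0, 31.7], 0.68), ([290.3, 283.2, 31.4, 33.7], 0.65)]
```

View pics/fin.png

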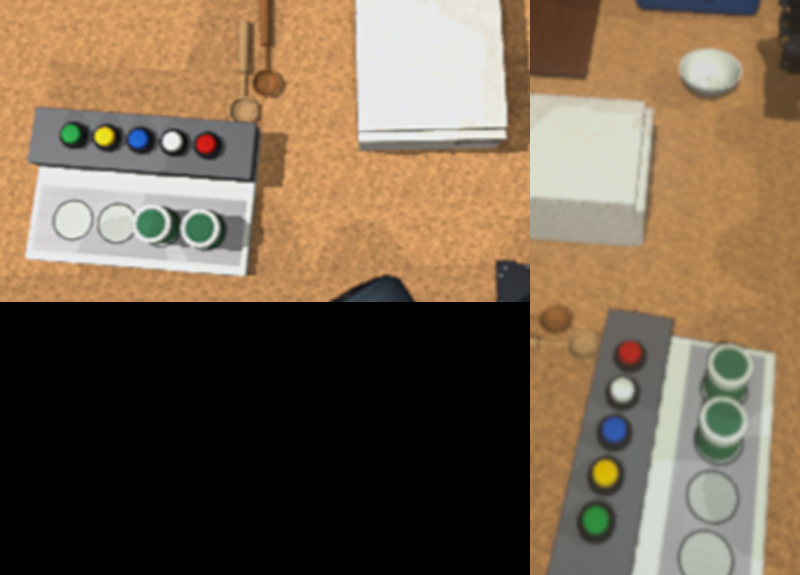

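Run:
```python
from h import *
for n,a,b,e in(("jar0",(181.2,241),(311.1,263.1),(.464,.1187)),("jar1",(155.3,238.3),(307.2,293.2),(.4726,.1937))):
    print(n,tri([ray("top",a),ray("side",b)]).round(4),"exp px",proj("top",[*e,.097]).round(1),proj("side",[*e,.097]).round(1), atz("top",a,.097).round(4),atz("side",b,.097).round(4))
```

```text
jar0 [0.4634 0.1138 0.0902] exp px [179.1 240.8] [311.2 263.6] [0.4632 0.1124 0.097 ] [0.4642 0.1173 0.097 ]
jar1 [0.4733 0.1913 0.092 ] exp px [154.  238.5] [307.7 293.4] [0.4731 0.1899 0.097 ] [0.4738 0.1934 0.097 ]
```

Run:
```python
from h import *
for n in("top","side"):
    im=cv2.imread(f"pics/{n}9.png");h=cv2.cvtColor(im,cv2.COLOR_BGR2HSV)
    m=cv2.inRange(h,(60,90,40),(95,255,150));k,_,st,c=cv2.connectedComponentsWithStats(m)
    print(n,[(st[i].tolist(),c[i].round(1).tolist(),atz(n,c[i],.097)[:2].round(4).tolist()) for i in range(1,k) if st[i][4]>60])
```

```text
top [([148, 232, 13, 13, 144], [154.1, 238.0], [0.474, 0.1935]), ([174, 234, 13, 14, 146], [180.0, 240.4], [0.465, 0.1161])]
side [([299, 285, 17, 16, 213], [307.1, 292.8], [0.4741, 0.1924]), ([230, 341, 14, 17, 186], [236.5, 349.2], [0.6207, 0.3273])]
```

Both lids measure within 3 mm of spots 0 and 1. The drawer is flush with the cabinet and the scoop is inside it. Handing in.

```bash
python3 -c "
from rig import hand_in
print(hand_in())"
```

```text
the job is handed in; nothing more can be done
None
```

Handed in: both jars stand on spots 0 and 1, blue, yellow, white and green were each pressed fully down in that order (never red), and the scoop lies in the drawer, which is pushed fully home.

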